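# Clamp the whetstone in its holder

### The arm

A 6-joint arm with a two-finger parallel gripper is mounted at the origin on the work surface. World frame = base frame: x ahead of the robot, y to its left, z up, the work surface at z = 0. Lengths are in mm, angles in rad, forces in N, time in s.
With the tool pointing down it reaches from about 275 to 1000 mm from the base axis. Payload 8.4 kg.
Tool frame: the origin (TCP) lies at the very end of the fingers, on their centre line; the grasp point (between the pads) lies 19 mm behind it; z points along the fingers, y is the direction in which the jaws open and shut (so a half turn about z gives the same grasp; the last joint's range is limited). The gripper opens to 85 mm and grips with 20 to 120 N. Pads are 22 mm wide; open, the fingers measure 114 mm over their backs; the gripper's body (76 mm by 85 mm) begins 54 mm behind the grasp point. The pads swing forward as they close: fully open they stand 13 mm farther back than shut.
Start: joints at [-0.002, 0.353, 1.633, -0, 1.155, -0.002], TCP at [625.002, -0, 231.281] pointing down, gripper open.
Joint ranges: [-2.63, 2.63], [-0.92, 2.1], [0.06, 2.66], [-1.3, 4.44], [0, 2.69], [-3.02, 3.02]. Speed limits (rad/s): [2.22, 2.22, 2.79, 3.14, 3.14, 3.14].

### API

Orientations are given as a unit quaternion [x, y, z, w].
In Python, from station import ctrl gives the robot as it stands. The module is installed in compiled form; this text tells all that it offers. Calls block until the motion is done:
- ctrl.goto(position, orientation): joint-space move of the TCP to a pose.
- ctrl.move_straight(position, frame=None, max_speed=150, until_force=None): straight line of the TCP; frame=None keeps the orientation; max_speed is the mean speed in mm/s. With until_force (N) it stops when the force on the tool has changed by that much, and returns True; else False.
- ctrl.set_joints(angles): joint-space move.
- ctrl.move_gripper(opening, newtons=None): finger opening in mm; newtons is the grip in N (None keeps the last); returns when the fingers have stopped.
- ctrl.wait(seconds).
- ctrl.inverse_kinematics(position, orientation): joint angles nearest the present ones, or None.
- ctrl.read_camera(name): name is "scene" or "side" or "wrist"; returns a dict with "img" (420x560x3 uint8, red, green, blue), "depth" (420x560 float32, mm along the optical axis (not along the pixel's ray), 0 where there is no reading), "fx", "fy", "cx", "cy" (pixels), "k1" (the pictures are not rectified: a ray, as slopes to the right and down, at radius r is drawn at 1 + k1 r^2 times it, then the intrinsics apply), "view" (4x4, takes a point from world to camera coordinates). Camera axes: x right, y down, z forward; pixel columns grow to the right and rows downward; lengths in mm; the calibration is good to about 2 mm. A picture is of the moment at which its call begins.
A pose or a line that the arm cannot do raises ctrl.IKError and nothing moves.
- ctrl.hand_in(): hands the job in, once; it reports no verdict.
Trained networks look in the newest picture that a camera, given by its name, has taken for a name from the list of things; names that differ only in an ending like _2 or _b are one class to them, and where a whole thing is asked for, a point or a joint stands for the part that bears it (a point fixed in the world has none). Each returns a list of dicts, best first, with "p" (0 to 1); they miss things now and then, are a little off and sometimes report something else, mostly with a low value. They report only what shows in the picture. A call takes as long as a camera call. They do not tell look-alikes from the thing itself.
- ctrl.trace(camera, name): "region" (420x560 bool, what is visible of it) and "point" ([column, row] in pixels, amid what is visible of it).
- ctrl.place_of(camera, name): "point" ([column, row] in pixels: a listed point, or the origin of a listed thing).
Readings, each from a call of its own:
- ctrl.read_time(): time.
- ctrl.read_qpos(): joint angles.
- ctrl.read_joint_vel(): joint speeds.
- ctrl.read_effort(): joint torques, N m.
- ctrl.read_tcp_pos(): TCP position.
- ctrl.read_orientation(): TCP orientation.
- ctrl.read_contact_force(): force on the tool from outside, world axes, zero at the start.
- ctrl.read_torque(): the same for the moment, N m.
- ctrl.read_opening(): finger opening in mm.
Only numpy, scipy, OpenCV 4.12 (cv2) and the standard library are available. Lean on these libraries where they do the work, as an engineer would, in place of code of your own. Each camera call takes 0.05 s, during which the arm holds its last target. There are 200 camera calls.

### The job

Push the whetstone along its holder until the end of its wooden base is fully home against the end stop under the bridge, then turn the knurled thumbscrew clockwise until it seats on the base and stop as soon as it is finger-tight: the stone must be held, but overtightening dents the wood. Let go of everything at the end and do not disturb the mug, the pepper mill and the jar standing around.

Things in the scene. Friction and masses are not known exactly. Their poses are not given: they have to be found in the camera images.
- holder: Steel whetstone holder fixed to the worktop: floor plate 260 x 110 mm, 6 mm thick, from x = -150 to +110 mm. Origin on the worktop under the slot; x runs along the slot to the end stop, y across, z up. Two side rails (62 mm apart, 10 mm high above the plate, from x = -45 to +106 mm) guide the stone's base.
- stop_face (a point): Middle of the inner face of the holder's end stop (14 mm high above the plate), 13 mm above the worktop, at x = +100 mm of the holder.
- bridge_top (a point): Top of the dark steel bridge that spans the slot and carries the thumbscrew, on the screw's axis: at x = +80 mm of the holder, 46 mm above the worktop. The bridge is 24 mm long along x and 98 mm wide along y.
- thumbscrew: Knurled steel thumbscrew, upright in the bridge: round knob 30 mm in diameter, 22 mm high. Origin on its axis at the knob's centre, about 77 mm above the worktop. Clockwise from above lowers it, 0.6 mm per rad. It turns freely at about 0.05 N m and stays where it is left. It meets the wood after an unknown 75 to 190 degrees, so more than one grasp may be needed.
- screw_foot (a point): Underside of the screw's round foot, 22 mm wide, 56 mm below the knob's centre, 1 to 2 mm above the wooden base until tightened. From where it meets the wood the torque climbs by about 0.2 N m per rad: below 0.1 N m it is loose, 0.14 to 0.2 N m is right, above 0.25 N m it dents the wood. The knob has a sprung sleeve: it leads the screw by 0.1 rad when tight and springs back when let go.
- stone: Grey stone 100 x 46 x 25 mm glued on a pale wooden base 150 x 60 x 14 mm, about 0.45 kg, lying loose on the plate between the rails. Origin at the base's centre in length and width, half-way up the 39 mm. Its x runs like the holder's; the block reaches from x = -70 to +30 mm, then a bare wooden tongue to x = +75 mm. Starts 20 to 40 mm short of the stop; home at x = +25 mm of the holder.
- near_end (a point): Middle of the near end face of the stone's wooden base, 75 mm behind the stone's origin (away from the stop), 13 mm above the worktop. The plate behind it is bare for at least 60 mm. The stone slides with a push of 1 to 3 N.
- mug: White mug, 90 mm high, 76 mm across; a bystander. Origin at the centre of its underside.
- mill: Dark wooden pepper mill, 165 mm high, 54 mm across; a bystander. Origin at the centre of its underside.
- jar: Glass jar with a dark lid, 85 mm high, 52 mm across; a bystander. Origin at the centre of its underside.
Not all that is in view belongs to the job. Of the things like the stone, leave any that is purple; of the rest the smaller one is meant.

How it is judged (in metres and radians):
On the way, in this order (a step that is already met when the one before it is completed fails the run):
1. the stone's base is home against the end stop, before the screw bears on it (x of stone in the frame of holder between 0.0225 and 0.0285 m and angle between the z axis of stone and the z axis of holder, either way round below 0.04 rad and contact force between thumbscrew and stone below 4 N), for 0.2 s.
2. the thumbscrew bears on the base of the stone that is home (x of stone in the frame of holder between 0.0225 and 0.0285 m and angle between the z axis of stone and the z axis of holder, either way round below 0.04 rad and contact force between thumbscrew and stone above 10 N), for 0.2 s.
At the end, for the whole second after the job is handed in: The stone lies flat (within 0.04 rad) with its base within 2.5 mm of the end stop, at rest, and the thumbscrew, let go, presses on the base with 10 to 70 N (all of step 2 and linear speed of stone below 0.01 m/s); the robot touches nothing.
It fails at once if the thumbscrew is overtightened: it presses on the wood with more than 70 N (contact force between thumbscrew and stone above 70 N).
It fails at once if the mug is moved by more than 20 mm (distance of mug from where it was at the start of the episode above 0.02 m).
It fails at once if the pepper mill is moved by more than 20 mm (distance of mill from where it was at the start of the episode above 0.02 m).
It fails at once if the jar is moved by more than 20 mm (distance of jar from where it was at the start of the episode above 0.02 m).
It also fails if it takes over 72 s, if anything falls off the work surface, if the arm or the gripper's body presses on something with over 40 N, if the wrist force passes 120 N, or if a joint passes its speed limit or range.

## Working session

There is one attempt and no reset: what is moved stays moved. The work goes in short steps, each a Python script; the robot and the scene stay as the last script left them, time stands still between calls to the robot, and variables do not carry over. Pictures are saved under pics/ and viewed, on a budget of 10 in all, crops included, one or two more only if the job needs it, and the job is handed in when it is done.

```bash
mkdir -p pics
cat > h.py <<'E'
import numpy as np, cv2
from station import ctrl
from scipy.spatial.transform import Rotation as R
def save(cam,name):
    d=ctrl.read_camera(cam); cv2.imwrite(f'pics/{name}.png',d['img'][:,:,::-1]); return d
def ray(d,uv):
    K=np.array([[d['fx'],0,d['cx']],[0,d['fy'],d['cy']],[0,0,1.]])
    n=cv2.undistortPoints(np.array([[uv]],float),K,np.array([d['k1'],0,0,0.]))[0,0]
    V=np.array(d['view']); Rm=V[:3,:3]; c=-Rm.T@V[:3,3]
    return c,Rm.T@np.array([n[0],n[1],1])
def at_z(d,uv,z):
    c,r=ray(d,uv); return c+r*(z-c[2])/r[2]
def at_depth(d,uv):
    c,r=ray(d,uv); u,v=np.round(uv).astype(int); w=d['depth'][v-1:v+2,u-1:u+2]; return c+r*np.median(w)
def down(yaw):  # tool y axis at angle yaw+90deg, tool z down
    return (R.from_euler('z',yaw)*R.from_euler('x',np.pi)).as_quat()
E
python3 - <<'E'
from h import *
print(ctrl.read_orientation())
ims=[]
for cam in ['scene','side']:
    d=save(cam,cam+'0'); print(cam,np.round(-d['view'][:3,:3].T@d['view'][:3,3]))
    for n,z in [('stop_face',13),('bridge_top',46),('thumbscrew',77),('near_end',13),('stone',25),('holder',0),('mug',0),('mill',0),('jar',0)]:
        for q in ctrl.place_of(cam,n)[:3]:
            print(n,round(q['p'],2),np.round(q['point']),np.round(at_z(d,q['point'],z)))
E
```

```text
[ 7.07093101e-01  7.07120122e-01 -5.00463717e-04 -4.78982006e-04]
scene [1253.  338. 1026.]
stop_face 0.65 [234. 228.] [659. -43.  13.]
bridge_top 0.74 [238. 214.] [639. -40.  46.]
thumbscrew 0.61 [237. 208.] [644. -38.  77.]
near_end 0.95 [210. 267.] [771. -44.  13.]
near_end 0.81 [132. 184.] [ 645. -331.   13.]
near_end 0.72 [279. 180.] [488.  -9.  13.]
stone 0.92 [132. 212.] [ 725. -277.   25.]
stone 0.67 [212. 297.] [839.  -3.  25.]
stone 0.58 [261. 198.] [561. -21.  25.]
holder 0.63 [260. 204.] [562. -26.   0.]
mug 0.74 [326. 273.] [674. 187.   0.]
mill 0.6 [190. 167.] [ 529. -236.    0.]
jar 0.73 [351. 233.] [552. 200.   0.]
side [ 250. -558.  601.]
stop_face 0.59 [321. 247.] [662. -51.  13.]
bridge_top 0.74 [311. 236.] [643. -37.  46.]
thumbscrew 0.63 [309. 226.] [635. -37.  77.]
near_end 0.98 [404. 344.] [ 641. -335.   13.]
near_end 0.88 [244. 258.] [498.   6.  13.]
near_end 0.81 [352. 228.] [768. -35.  13.]
stone 0.81 [414. 292.] [ 736. -265.   25.]
stone 0.62 [277. 248.] [569. -15.  25.]
stone 0.61 [365. 212.] [825. -12.  25.]
holder 0.68 [277. 259.] [565. -21.   0.]
mug 0.9 [272. 197.] [676. 193.   0.]
mill 0.95 [314. 338.] [ 519. -234.   -0.]
jar 0.63 [232. 212.] [552. 188.   0.]
```

View pics/scene0.png

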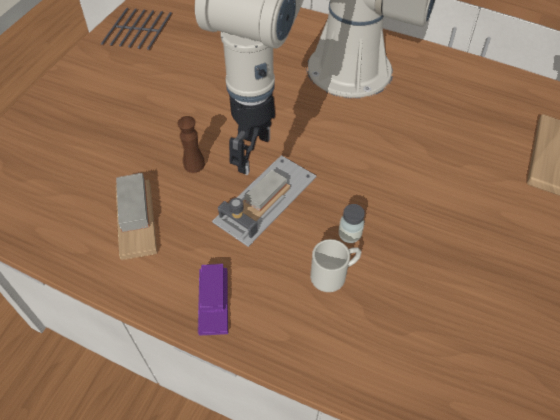

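View pics/side0.png

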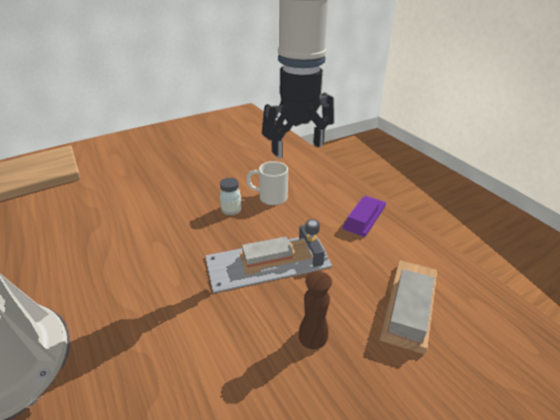

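Candidates: grey stone in the holder at scene (261,198), larger grey one at (132,212) and a purple one at (212,297). The one in the holder is the smaller non-purple, so I choose it. Next is a close look from the wrist.

Run:
```python
from h import *
psi=-0.24
ctrl.goto([560,-20,260],down(psi))
print(ctrl.read_qpos(),ctrl.read_time())
d=save('wrist','w1'); print(np.round(-d['view'][:3,:3].T@d['view'][:3,3]))
for n,z in [('stop_face',13),('bridge_top',46),('thumbscrew',77),('near_end',13),('stone',25),('holder',0)]:
    for q in ctrl.place_of('wrist',n)[:2]:
        print(n,round(q['p'],2),np.round(q['point']),np.round(at_z(d,q['point'],z),1),np.round(at_depth(d,q['point']),1))
```

```text
[-3.83368756e-02  2.25697723e-01  1.74192243e+00 -9.40751331e-06
  1.17388458e+00  1.77146935e+00] 2.5583
[638. -40. 402.]
stop_face 0.92 [284.  63.] [658.  -48.9  13. ] [657.7 -48.8  19. ]
bridge_top 0.97 [283.  85.] [637.6 -43.2  46. ] [637.7 -42.8  88.6]
thumbscrew 0.88 [284.  85.] [637.6 -43.6  77. ] [637.7 -43.4  88.1]
stone 0.7 [285. 165.] [559.4 -26.3  25. ] [563.6 -27.   45.1]
```

View pics/w1.png

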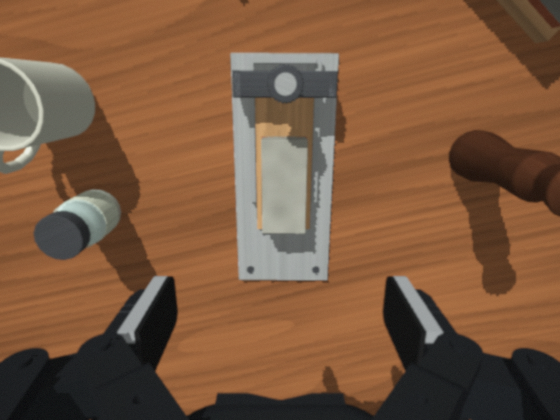

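The picture shows the stone in the holder (285,180), the knob at (286,84) and clear space behind the near end (row about 235). I'll compute the holder axis, then push.

Run:
```python
from h import *
d=ctrl.read_camera('wrist')
t=ctrl.trace('wrist','thumbscrew')[0]; print('knob pt',t['point'],t['p'],t['region'].sum())
dep=d['depth']; yy,xx=np.mgrid[70:100,265:310]
c0=ray(d,(286,84))[0]
P=[at_depth(d,(u,v)) for u,v in zip(xx.ravel(),yy.ravel())]; P=np.array(P); top=P[P[:,2]>82]
print('knob top',len(top),top.mean(0),top[:,:2].min(0),top[:,:2].max(0))
nr=(at_z(d,(237,280),6)+at_z(d,(328,280),6))/2; fr=(at_z(d,(231,53),6)+at_z(d,(338,53),6))/2
print(nr,fr,np.linalg.norm(fr-nr),np.arctan2(*(fr-nr)[[1,0]]))
k=top.mean(0); print('yaw knob',np.arctan2(*(k-nr)[[1,0]]))
for v in range(222,284,3): print(v,np.round(at_depth(d,(283,v)),1))
```

```text
knob pt [283.9, 85.4] 0.65 1120
knob top 973 [637.91137627 -44.20808144  87.77438307] [624.4190547  -59.46512431] [651.10396659 -29.07654324]
[414.73081856  10.97478887   6.        ] [666.8088792  -52.21215465   6.        ] 259.876775585178 -0.24560368774034882
yaw knob -0.24239499626139102
222 [504.  -10.9  44.8]
225 [500.8 -10.1  45. ]
228 [497.4  -9.3  44.8]
231 [494.1  -8.5  44.9]
234 [475.   -4.2   6.9]
237 [470.8  -3.2   5.8]
240 [466.8  -2.3   5.3]
243 [463.4  -1.4   6.2]
246 [459.4  -0.5   5.8]
249 [4.558e+02 4.000e-01 6.400e+00]
252 [451.8   1.4   6. ]
255 [447.9   2.3   6.1]
258 [444.    3.3   6.1]
261 [440.    4.2   6. ]
264 [436.1   5.2   6.1]
267 [432.2   6.1   6.2]
270 [428.    7.1   5.9]
273 [424.2   8.    6.3]
276 [419.8   9.1   5.7]
279 [415.6  10.1   5.5]
282 [408.8  11.7   0.7]
```

```bash
cat >> h.py <<'E'
psi=-0.245; KN=np.array([637.8,-43.9])
ex=np.array([np.cos(psi),np.sin(psi)]); ey=np.array([-ex[1],ex[0]]); O=KN-80*ex
def H(x,y,z): return [*(O+x*ex+y*ey),z]
E
python3 - <<'E'
from h import *
ctrl.move_gripper(0,40)
ctrl.goto(H(-115,0,100),down(psi))
print(ctrl.move_straight(H(-115,0,12),max_speed=80,until_force=10))
f0=np.array(ctrl.read_contact_force())
print(ctrl.read_tcp_pos(),f0)
hit=ctrl.move_straight(H(-50,0,12),max_speed=25,until_force=10)
p=np.array(ctrl.read_tcp_pos()); print(hit,p,'hx',(p[:2]-O)@ex,np.array(ctrl.read_contact_force())-f0,ctrl.read_time())
ctrl.wait(0.3)
d=save('side','s1')
for n,z in [('near_end',13),('stone',25),('thumbscrew',77)]:
    for q in ctrl.place_of('side',n)[:3]:
        w=at_z(d,q['point'],z); print(n,round(q['p'],2),np.round(w),'hx',np.round((w[:2]-O)@ex,1))
E
```

```text
False
[448.99761116   3.41221422  12.3723548 ] [-0.13503081 -0.57165349 -0.20547056]
True [502.45909466 -10.34361847  11.44564956] hx -59.43857644773812 [0.0653797  0.46706126 0.25415313] 7.8417
near_end 0.98 [ 641. -335.   13.] hx 153.9
near_end 0.82 [767. -44.  13.] hx 205.5
near_end 0.65 [521.   2.  13.] hx -44.0
stone 0.89 [821. -16.  25.] hx 250.9
stone 0.81 [582. -31.  25.] hx 22.8
stone 0.59 [ 731. -273.   25.] hx 226.3
thumbscrew 0.65 [639. -43.  77.] hx 80.4
```

Run:
```python
from h import *
hit=ctrl.move_straight(H(-52,0,12),max_speed=10,until_force=15)
p=np.array(ctrl.read_tcp_pos()); print(hit,'hx',(p[:2]-O)@ex,np.array(ctrl.read_contact_force()))
ctrl.move_straight(H(-80,0,12),max_speed=80); ctrl.move_straight(H(-80,0,160),max_speed=150)
ctrl.goto([560,-20,260],down(psi)); ctrl.move_gripper(60)
d=save('wrist','w2')
yy,xx=np.mgrid[70:100,265:310]
P=np.array([at_depth(d,(u,v)) for u,v in zip(xx.ravel(),yy.ravel())]); top=P[P[:,2]>82]
print('knob',top.mean(0))
us=[at_depth(d,(285,v)) for v in range(190,240)]
hx=[((w[:2]-O)@ex,w[2]) for w in us]
b=[round(h,1) for h,z in hx if z>40]; print('block near edge hx',min(b), [ (round(h,1),round(z)) for h,z in hx if 8<z<40])
print(ctrl.read_time(),ctrl.read_torque(),ctrl.read_contact_force())
```

```text
True hx -59.48683473707082 [-0.09957897  0.24195968  0.41709785]
knob [637.85741629 -44.21390327  87.802309  ]
block near edge hx -43.2 []
11.675 [-0.08445549 -0.01202779  0.02839211] [ 0.06980981 -1.02007544 -0.29801579]
```

View pics/w2.png

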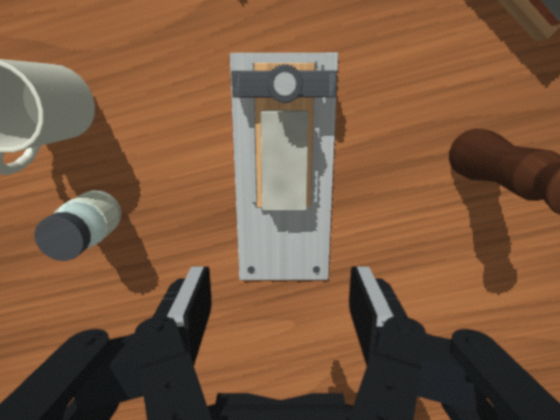

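The stone is home: a second push with 15 N stopped at the same place, and the block moved about 25 mm. The tongue reaches under the bridge at (285,70). Now I'll grasp the knob with joint 6 near its lower end.

```bash
cat >> h.py <<'E'
def avg(n=15):
    F=[];T=[]
    for _ in range(n): F.append(ctrl.read_contact_force());T.append(ctrl.read_torque());ctrl.wait(0.01)
    return np.mean(F,0),np.mean(T,0),np.std(T,0)
E
python3 - <<'E'
from h import *
K=[637.9,-44.1]
yaw=psi+1.77+2.6
ctrl.goto([*K,140],down(psi))
q=np.array(ctrl.read_qpos()); q[5]=-2.6; ctrl.set_joints(q)
o=ctrl.read_orientation()
ctrl.move_straight([*K,60],max_speed=80)
print(ctrl.read_qpos(),ctrl.read_tcp_pos()); a=avg(); print('free',np.round(a,3))
ctrl.move_gripper(20,30)
a=avg(); print('grip',np.round(a,3),ctrl.read_opening(),ctrl.read_time(),ctrl.read_tcp_pos())
d=save('side','s2')
cv2.imwrite('pics/s2c.png',cv2.resize(d['img'][150:290,230:400,::-1],None,fx=4,fy=4))
E
```

```text
[-7.14076157e-02  5.68967748e-01  1.72006040e+00  1.48486699e-04
  8.52209411e-01 -2.60009135e+00] [638.36893842 -44.11980684  60.5751438 ]
free [[-0.042 -0.298  0.144]
 [ 0.007  0.013 -0.001]
 [ 0.02   0.034  0.024]]
grip [[ 2.876 -3.415  2.828]
 [-0.593 -0.47   0.   ]
 [ 0.048  0.041  0.026]] 29.07824465313665 17.7 [638.88409666 -44.50347339  60.61082367]
```

View pics/s2c.png

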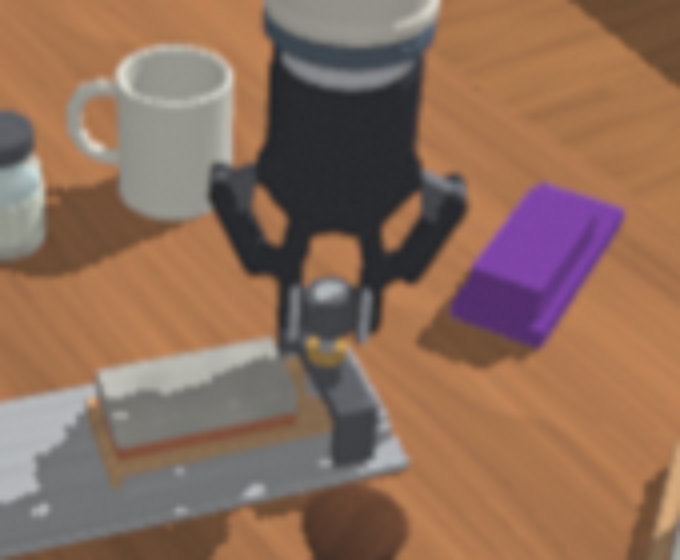

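```bash
cat >> h.py <<'E'
K0=np.array([638.6,-44.7,60.0])
def turn_to(th):  # th: clockwise angle from the grasp at q6=-2.6
    p=K0-[0,0,0.6*th]
    q=np.array(ctrl.inverse_kinematics(list(p),down(YAW0-th)))
    q[5]=-2.6+th+(q[0]+0.0714); assert abs(q[5])<3
    ctrl.set_joints(q); ctrl.wait(0.1)
    F,T,_=avg(15); return F,T
YAW0=psi+1.77+2.6
E
python3 - <<'E'
from h import *
o=R.from_quat(ctrl.read_orientation()).as_matrix(); YAW0=np.arctan2(o[1,0],o[0,0]); print('yaw0',YAW0)
import h; h.YAW0=YAW0
open('yaw0','w').write(str(YAW0))
th=0; free=[]
while th<3.6:
    th+=0.2
    F,T=turn_to(th); free.append(T[2])
    b=np.median(free[:5]); print(round(th,2),np.round(F,1),round(T[2],3),round(ctrl.read_opening(),2),round(ctrl.read_time(),1))
    if T[2]>0.10 or (len(free)>3 and T[2]-b>0.03): break
print(ctrl.read_qpos())
E
```

```text
yaw0 -2.1838072013270606
0.2 [ 0.8 -1.4  6.5] 0.01 29.23 18.3
0.4 [ 0.6 -1.   6.8] 0.013 28.67 18.8
0.6 [0.1 0.2 7.5] 0.021 29.02 19.4
0.8 [-0.   0.8  7.5] 0.015 28.95 19.9
1.0 [0.  1.5 7.2] 0.018 29.03 20.4
1.2 [0.3 2.6 7.3] 0.014 29.49 20.9
1.4 [0.4 3.6 7.2] 0.022 29.06 21.5
1.6 [0.7 4.  7. ] 0.049 29.2 22.0
[-0.07114365  0.57075203  1.71947605  0.00220584  0.85110551 -1.00088995]
```

Run:
```python
from h import *
import h; h.YAW0=float(open('yaw0').read())
th=1.6
while th<2.05:
    th+=0.1
    F,T=turn_to(th)
    print(round(th,2),np.round(F,1),round(T[2],3),round(ctrl.read_opening(),2),round(ctrl.read_time(),1))
    if T[2]>0.14: break
d=save('side','s3'); cv2.imwrite('pics/s3c.png',cv2.resize(d['img'][180:280,250:380,::-1],None,fx=6,fy=6))
```

```text
1.7 [0.9 4.6 7. ] 0.065 29.08 22.5
1.8 [0.7 5.1 6.9] 0.084 28.88 23.0
1.9 [1.4 4.9 7. ] 0.099 29.02 23.4
2.0 [1.4 5.5 6.9] 0.121 29.01 23.9
2.1 [1.8 5.4 7. ] 0.131 28.77 24.4
```

Contact came at about 1.5 rad and the slope is about 0.18 N m/rad as described. One small step more, then release.

Run:
```python
from h import *
import h; h.YAW0=float(open('yaw0').read())
F,T=turn_to(2.18); print(np.round(F,1),T[2])
F,T,_=avg(40); print(np.round(F,1),T[2])
ctrl.move_gripper(60)
p=ctrl.read_tcp_pos(); ctrl.wait(.2); print('released',np.round(avg()[:2],3))
ctrl.move_straight([p[0],p[1],160],max_speed=120)
ctrl.goto([560,-20,260],down(psi)); 
d=save('wrist','w3')
yy,xx=np.mgrid[70:100,265:310]
P=np.array([at_depth(d,(u,v)) for u,v in zip(xx.ravel(),yy.ravel())]); top=P[P[:,2]>82]
print('knob',top.mean(0),'before z 87.80')
hx=[((w[:2]-O)@ex,w[2]) for w in [at_depth(d,(285,v)) for v in range(190,240)]]
print('block edge',min(h for h,z in hx if z>40))
for cam in ['scene']:
    d=ctrl.read_camera(cam)
    for n in ['mug','mill','jar']:
        q=ctrl.place_of(cam,n)[0]; print(n,np.round(at_z(d,q['point'],0)))
print(ctrl.read_time(),ctrl.read_contact_force())
```

```text
[1.6 5.9 7. ] 0.14982704702619024
[1.9 5.9 6.9] 0.13828280220542624
released [[ 0.11   0.225 -0.087]
 [ 0.008  0.004  0.002]]
knob [637.840652   -44.18125552  86.50626632] before z 87.80
block edge -43.31262489881026
mug [670. 193.   0.]
mill [ 524. -232.    0.]
jar [552. 191.   0.]
29.1167 [-0.46884616  0.36596161  0.20490138]
```

View pics/w3.png

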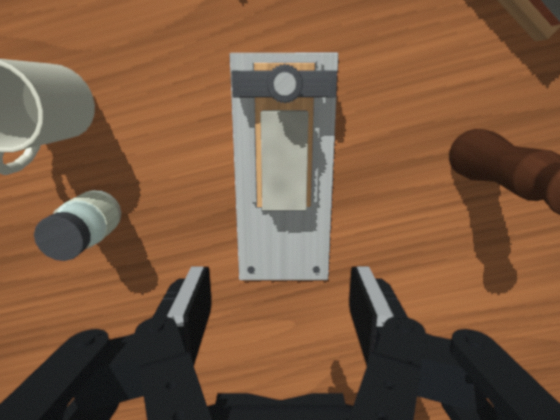

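The knob has dropped 1.3 mm, which matches about 2.15 rad of turn, so it did not slip. The stone still sits at (285,160) as before, and the bystanders have not moved.

```bash
python3 -c "
from station import ctrl; print(ctrl.hand_in())"
```

```text
the job is handed in; nothing more can be done
None
```

I pushed the stone home, tightened the thumbscrew in one grasp, let go and handed the job in. The clock read about 29 s at the last check. `hand_in` gives no verdict, so success is not confirmed.

- **Stone:** I pushed it about 25 mm to the stop. A second push, set to stop at 15 N, ended at the same place. After release the block's near edge was unchanged at about -43.3 mm. Nominal is -45 mm, and I put the difference down to pixel and calibration error.
- **Thumbscrew:** I turned it clockwise 2.18 rad. It met the wood at about 1.5 rad, and the torque then rose by about 0.18 N m per rad. The last readings were 0.150 N m, then 0.138 N m averaged over more samples. The knob dropped 1.3 mm, which matches the turn, so it did not slip.
- **Bystanders:** The mug, mill and jar were within about 10 mm of their first estimates, which is within the networks' scatter, and they looked unmoved in the last picture. The tool force was about zero after I let go.

**Disagreement:** Turning freely, the screw read only about 0.015 N m, not the stated 0.05 N m, so the true tightening torque may be about 0.03 N m above the reading. I never measured the force on the wood. I estimate 22 to 49 N, inside the 10 to 70 N allowed.

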